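Lay the long boring bar in its V cradle

TASK

Pick up the long boring bar from the bench and lay it in the V cradle, level in both V rests and centred lengthwise, with its square head hanging clear beyond one rest. The head may point either way. Lower it in rather than dropping it, let go, and leave the short boring bar and the standing fly cutter where they are.

Things in the scene. Friction and masses are not known exactly. Their poses are not given: they have to be found in the camera images.
- bar_mid (a point): Long boring bar, loose steel, about 0.6 kg, lying flat on the bench, 192 mm long: round shank 22 mm thick and, at its +x end, a dark square head 22 mm long, 24 mm wide, 22 mm high with a small bit sticking out 12 mm to +y. This point: middle of its length, on the axis (11 mm above the bench), within 5 mm of the balance point; grasp across the shank here. x along the bar to the head, z up.
- cradle: V cradle, fixed: dark base plate 130 (x) x 70 x 12 mm high, two V rests at x = -46 and +46 mm, each 14 mm thick, 78 mm free between them. Origin: centre of the underside, on the bench. Each V opens upward (60 degrees) from 30 mm to 68 mm above the bench, 44 mm wide at the mouth, and guides the bar in. Seated, the bar lies along x, its axis 52 mm above the bench, its middle over the origin.
- short_mid (a point): Short boring bar, loose, of the same shape but only 112 mm long and 14 mm in diameter, lying flat on the bench; not wanted, to be left alone. This point is the middle of its length, on its axis, 7 mm above the bench; x along it towards its head.
- flycutter: Fly cutter, loose, standing nose down on the far part of the bench: a steel disc 56 mm across that tapers to an upright round shank of 24 mm diameter, 125 mm tall in all; to be left alone. Origin at the centre of its underside.
Mind the look-alikes: they are no part of the job. Leave any yellow look-alike of the part that bears bar_mid alone.

How it is judged:
By the outcome, as a careful person would: the job done as asked, in the order asked, and still so for the second after the job is handed in, with the robot touching nothing.
It also fails if it takes over 38 s, if anything falls off the work surface, if the arm or the gripper's body presses on something with over 40 N, if the wrist force passes 120 N, or if a joint passes its speed limit or range.

ROBOT

A 6-joint arm with a two-finger parallel gripper is mounted at the origin on the work surface. World frame = base frame: x ahead of the robot, y to its left, z up, the work surface at z = 0. Lengths are in mm, angles in rad, forces in N, time in s.
With the tool pointing down it reaches from about 275 to 975 mm from the base axis. Payload 8.4 kg.
Tool frame: the origin (TCP) lies midway between the tips of the shut fingers; the grasp point (between the pads) lies grasp_offset behind it (grasp_offset is the distance from the TCP to the grasp point, in mm); z points along the fingers, y is the direction in which the jaws open and shut (so a half turn about z gives the same grasp; the last joint's range is limited). The gripper opens to 92 mm and grips with 3 to 60 N. Pads are 20 mm wide; open, the fingers measure 128 mm over their backs; the gripper's body (75 mm by 189 mm) begins 69 mm behind the grasp point.
Start: joints at [1.31, 0.353, 1.633, -0, 1.155, -0.002], TCP at [159.949, 604.189, 192.883] pointing down, gripper open.
Joint ranges: [-2.63, 2.63], [-0.92, 2.1], [0.06, 2.66], [-1.3, 4.44], [0, 2.69], [-3.02, 3.02]. Speed limits (rad/s): [2.22, 2.22, 2.79, 3.14, 3.14, 3.14].

INTERFACE

Orientations are given as a unit quaternion [w, x, y, z].
In Python, from plant import state, grab_frame, finish_job, look_for, spot_point, grasp_offset gives the robot as it stands. The module is installed in compiled form; this text tells all that it offers.
- The arm moves only by the tool move_arm, never from a script. Its argument "steps" is a list of rows, each a list of 3 entries, a list of its own where there are three numbers: the shift along the tool's x, y, z in m, then the turn, a rotation vector about the tool's x, y, z in rad, then the closure, from -1 (fully open) to 1 (shut). In form: [[[tx, ty, tz], [rx, ry, rz], claw], ...]. A call has 1 to 20 rows; each row is the pose to reach, as a shift and turn from the pose commanded when the call began, along the tool's axes at that moment; what a row does not reach only later rows make up. A row lasts 1/10 s, in which the tool goes at most 50 mm and 8.59 degrees, less where a joint would pass 70% of its speed; a pose out of reach is approached as far as the arm can. A call with a gripper value outside its range is refused whole. The fingers move at their own pace and stop on an object; "grip_force" is the grip in N (left out, the last holds). Time passes only in rows, so rows that repeat a pose let the fingers close. It gives the time, the measured TCP pose, the force and the opening at its end, in the units of the state.
- state(): the state, without advancing time (a new reading comes with each control period).
- grab_frame(name): name is "scene" or "top" or "wrist"; returns a dict with "image" (420x560x3 uint8, red, green, blue), "range_z" (420x560 float32, mm along the optical axis (not along the pixel's ray), 0 where there is no reading), "mtx" (3x3 intrinsics, pixels), "cam_to_world" (4x4, takes a point from camera to world coordinates). Camera axes: x right, y up, looking along -z (the intrinsics and any distortion apply to the point x, -y, -z); pixel columns grow to the right and rows downward; lengths in mm; the calibration is good to about 2 mm. A picture is of the moment at which its call begins.
- finish_job(): hands the job in, once; it reports no verdict.
Trained networks look in a picture, given as the dict that the camera call returned (one of the last four; its "shot" number tells which), for a name from the list of things; names that differ only in an ending like _2 or _b are one class to them, and where a whole thing is asked for, a point or a joint stands for the part that bears it (a point fixed in the world has none). Each returns a list of dicts, best first, with "confidence" (0 to 1); they miss things now and then, are a little off and sometimes report something else, mostly with a low value. They report only what shows in the picture. A call takes as long as a camera call. They do not tell look-alikes from the thing itself.
- look_for(picture, thing): "at" ([x, y, z] in mm, in world coordinates, good to about 4 mm: the middle of the surface that is visible of it).
- spot_point(picture, thing): "at" ([x, y, z] in mm, in world coordinates, good to about 4 mm: a listed point, or the origin of a listed thing).
The state is a dict: "time": time; "joints": joint angles; "dq": joint speeds; "effort": joint torques, N m; "tool_pos": TCP position; "eef_rot": TCP orientation; "force": force on the tool from outside, world axes, zero at the start; "torque": the same for the moment, N m; "gripper_width": finger opening in mm.
Only numpy, scipy, OpenCV 4.12 (cv2) and the standard library are available. Lean on these libraries where they do the work, as an engineer would, in place of code of your own. Each camera call takes 0.05 s, during which the arm holds its last target. There are 200 camera calls.

## Working session

There is one attempt and no reset: what is moved stays moved. The work goes in short steps, Python scripts to look and compute and a tool call to move; the robot and the scene stay as the last step left them, time stands still between calls to the robot, and variables do not carry over. Pictures are saved under pics/ and viewed, about 8 in all and at most 12, crops included, and the job is handed in when it is done.

Besides the shell and the picture viewer there is one more tool, called after ">>>" by a JSON object that holds its "api" and its "payload". move_arm: Moves the arm, as the interface text tells. Its arguments: {"type":"object","properties":{"steps":{"type":"array","items":{"type":"array"}},"grip_force":{"type":"number"}},"required":["steps"]}

```bash
mkdir -p pics; python3 - <<'E'
from plant import *
import cv2,numpy as np
s=state();print(s,grasp_offset if not callable(grasp_offset) else grasp_offset())
for n in ["top","scene"]:
    f=grab_frame(n);cv2.imwrite(f"pics/{n}0.png",f["image"][:,:,::-1])
    M=np.linalg.inv(f["cam_to_world"])
    for t in ["bar_mid","cradle","short_mid","flycutter"]:
        for d in spot_point(f,t):
            p=M[:3,:3]@np.array(d["at"])+M[:3,3];q=f["mtx"]@[p[0],-p[1],-p[2]]
            print(n,t,np.round(d["at"],1),round(d["confidence"],2),np.round(q[:2]/q[2]))
    if n=="top":print(f["cam_to_world"],f["mtx"])
E
```

```text
{'time': 0.0, 'joints': array([ 1.30956179e+00,  3.53640922e-01,  1.63410248e+00, -1.24272640e-05,
        1.15519956e+00, -2.42985675e-03]), 'dq': array([-2.41942872e-04, -3.94293874e-04,  3.64846608e-04,  1.41303251e-05,
        1.60864975e-03, -1.24570337e-03]), 'effort': array([-4.14542388e-03, -5.93843758e+01, -3.34202456e+01,  6.93675689e-02,
        2.35659216e-02, -1.65156453e-04]), 'tool_pos': array([159.84414222, 603.68817237, 192.18177313]), 'eef_rot': array([-8.31156620e-05,  1.29038981e-01,  9.91639292e-01, -6.70041890e-04]), 'force': array([ 0.32844396, -0.35585209,  0.34315076]), 'torque': array([0.05332662, 0.01723818, 0.00861885]), 'gripper_width': 91.95849624880978} 18.700000000000003
top bar_mid [ 345.4 -168.1   11.2] 0.94 [327. 289.]
top bar_mid [ 544.8 -252.7   10. ] 0.73 [359. 208.]
top bar_mid [ 475.8 -431.5   12.1] 0.59 [433. 235.]
top cradle [ 5.390e+02  2.829e+02 -5.000e-01] 0.7 [148. 214.]
top short_mid [549.1 -29.1   9.2] 0.8 [270. 208.]
top flycutter [778.1 158.   -3.3] 0.87 [197. 121.]
[[-1.68445764e-02  9.97700836e-01 -6.56452813e-02  5.01684925e+02]
 [-9.99624237e-01 -1.82242883e-02 -2.04758183e-02 -8.47564460e+01]
 [-2.16250795e-02  6.52757077e-02  9.97632917e-01  9.93377116e+02]
 [ 0.00000000e+00  0.00000000e+00  0.00000000e+00  1.00000000e+00]] [[392.46523107   0.         283.99850547]
 [  0.         392.46523107 200.70934522]
 [  0.           0.           1.        ]]
scene bar_mid [ 340.1 -163.8   13.1] 0.87 [186. 193.]
scene bar_mid [ 546.7 -257.8   12.6] 0.77 [200. 273.]
scene bar_mid [ 478.4 -435.6   11.5] 0.69 [ 93. 304.]
scene cradle [ 5.409e+02  2.789e+02 -2.000e-01] 0.88 [383. 157.]
scene short_mid [548.  -26.3   8.3] 0.56 [294. 215.]
scene flycutter [7.798e+02 1.575e+02 7.000e-01] 0.76 [438. 236.]
```

View pics/top0.png

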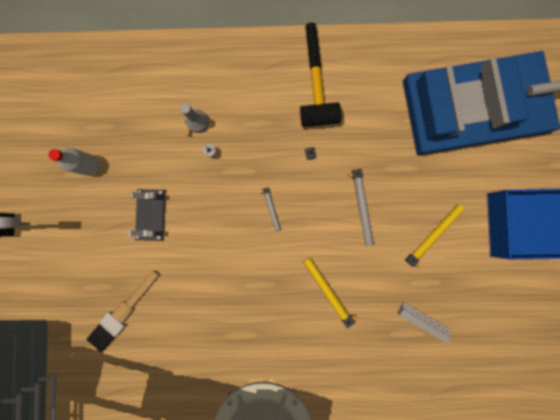

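View pics/scene0.png

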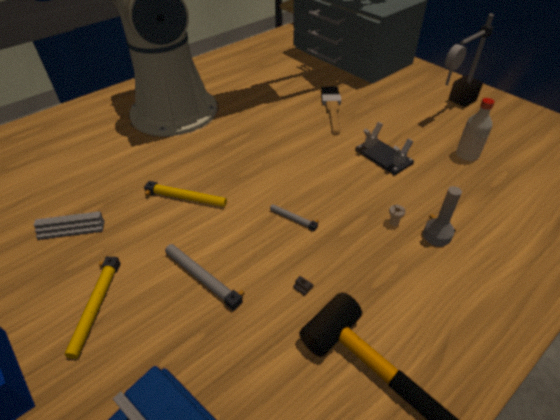

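Candidates in the top view are the steel long bar (363,208), the yellow look-alikes (327,289) and (434,235), and the short bar (271,208). I choose the steel long bar at (363,208), with its dark head at (357,174). Next I measure its axis and the cradle from the depth data.

```bash
cat > h.py <<'E'
from plant import *
import cv2,numpy as np
from scipy.spatial.transform import Rotation as R
def cloud(f):
    z=f["range_z"].astype(float);K=f["mtx"];v,u=np.indices(z.shape)
    P=np.stack([(u-K[0,2])*z/K[0,0],-(v-K[1,2])*z/K[1,1],-z],-1)
    T=f["cam_to_world"];W=P@T[:3,:3].T+T[:3,3];W[z<=0]=np.nan;return W
def rect(f,c,r,lo,hi,off=0):
    W=cloud(f);near=np.hypot(W[...,0]-c[0],W[...,1]-c[1])<r
    h=W[...,2]-off
    m=near&(h>lo)&(h<hi);p=W[m];b=cv2.minAreaRect(p[:,:2].astype(np.float32))
    bp=cv2.boxPoints(b);e=bp[1]-bp[0],bp[2]-bp[1];e=max(e,key=np.linalg.norm)
    return b,np.degrees(np.arctan2(e[1],e[0])),len(p),np.median(p[:,2]),m
E
python3 - <<'E'
from h import *
f=grab_frame("top");W=cloud(f)
print("bench z near bar",np.nanmedian(W[195:225,320:345,2]),"near cradle",np.nanmedian(W[170:185,120:180,2]))
for n,c,r,lo,hi in [("bar",(545,-255),115,7,40),("cr plate",(540,281),85,6,90),("rests",(540,281),85,30,90)]:
    b,a,k,z,m=rect(f,c,r,lo,hi);print(n,np.round(b[0],1),np.round(b[1],1),round(a,1),k,round(z,1))
s=f["image"][150:270,90:420,::-1];cv2.imwrite("pics/crop.png",cv2.resize(s[:, 220:320],None,fx=5,fy=5,interpolation=2))
E
```

```text
bench z near bar -0.14074388509584423 near cradle -0.5647724020657847
bar [ 547.  -253.2] [191.5  34.8] 8.3 712 19.6
cr plate [538.5 294.9] [106.7 129.1] -1.2 1509 12.1
rests [538.9 278.3] [ 57.7 105. ] -2.8 286 54.1
```

View pics/crop.png

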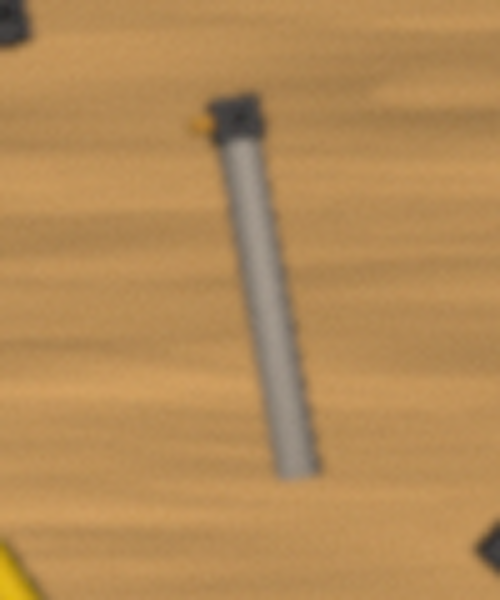

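The crop shows a plain steel shank, a dark square head at (237,118) and the bit at (202,124), so this is the wanted bar. I'll move above it for a wrist look.

```bash
cat >> h.py <<'E'
def go(pos,xang):
    """shift (m) and rotvec in tool axes to a downward pose with tool x at xang deg"""
    s=state();w,x,y,z=s["eef_rot"];A=R.from_quat([x,y,z,w])
    a=np.radians(xang);X=np.array([np.cos(a),np.sin(a),0]);Z=np.array([0,0,-1.]);B=R.from_matrix(np.stack([X,np.cross(Z,X),Z],1))
    print("t",round(s["time"],2),"at",s["tool_pos"].round(1),"shift",A.inv().apply(np.array(pos)-s["tool_pos"]).round(1),"turn",(A.inv()*B).as_rotvec().round(4))
E
python3 - <<'E'
from h import *
go((546,-255,200),188.5)
E
```

```text
t 0.55 at [160.  604.2 192.9] shift [-593.1 -731.8   -7.1] turn [-0.      0.     -0.4071]
```

>>> {"api": "move_arm", "payload": {"steps": [[[-0.593,-0.732,-0.027],[0,0,-0.407],-1],[[-0.593,-0.732,-0.027],[0,0,-0.407],-1],[[-0.593,-0.732,-0.027],[0,0,-0.407],-1],[[-0.593,-0.732,-0.027],[0,0,-0.407],-1],[[-0.593,-0.732,-0.027],[0,0,-0.407],-1],[[-0.593,-0.732,-0.027],[0,0,-0.407],-1],[[-0.593,-0.732,-0.027],[0,0,-0.407],-1],[[-0.593,-0.732,-0.027],[0,0,-0.407],-1],[[-0.593,-0.732,-0.027],[0,0,-0.407],-1],[[-0.593,-0.732,-0.027],[0,0,-0.407],-1],[[-0.593,-0.732,-0.027],[0,0,-0.407],-1],[[-0.593,-0.732,-0.027],[0,0,-0.407],-1],[[-0.593,-0.732,-0.027],[0,0,-0.407],-1],[[-0.593,-0.732,-0.027],[0,0,-0.407],-1],[[-0.593,-0.732,-0.027],[0,0,-0.407],-1],[[-0.593,-0.732,-0.027],[0,0,-0.407],-1],[[-0.593,-0.732,-0.027],[0,0,-0.407],-1],[[-0.593,-0.732,-0.027],[0,0,-0.407],-1],[[-0.593,-0.732,-0.027],[0,0,-0.407],-1],[[-0.593,-0.732,-0.027],[0,0,-0.407],-1]]}}

```text
time: 2.55
tool_pos: [547.5, -259.7, 219.7]
eef_rot: [0.001, -0.073, 0.997, -0.001]
force: [0.4, -0.4, -0.0]
gripper_width: 92.1
```

```bash
python3 - <<'E'
from h import *
grab_frame("top")
for n in ["wrist","top"]:
    f=grab_frame(n)
    if n=="wrist": cv2.imwrite("pics/w1.png",f["image"][:,:,::-1])
    for d in spot_point(f,"bar_mid"): print(n,np.round(d["at"],1),round(d["confidence"],2))
    if n=="wrist":
        W=cloud(f); c=f["cam_to_world"]; print(c[:3,3],c[:3,2])
        for lo,hi in [(7,30),(14,30),(18,30)]:
            b,a,k,z,m=rect(f,(546,-255),115,lo,hi);print(lo,np.round(b[0],1),np.round(b[1],1),round(a,2),k,round(z,1))
        q=W[m];near=(np.hypot(W[...,0]-546,W[...,1]+255)<115)&(abs(W[...,2])<5);print("bench",np.nanmedian(W[near][:,2]))
go((546,-255,200),188.5)
E
```

```text
wrist [ 548.7 -259.4   12.5] 0.76
wrist [ 472.8 -435.3    7. ] 0.76
[ 462.34450172 -268.72681686  411.56145679] [-0.29378476 -0.04291056  0.95490795]
7 [ 547.5 -252.2] [191.6  34.1] 8.84 3812 20.8
14 [ 547.5 -251.6] [191.6  33.9] 8.45 3587 20.9
18 [ 548.3 -257.2] [191.5  22.5] 8.43 2937 21.3
bench 0.4038992076988279
top [ 476.1 -433.2   10.6] 0.95
top [ 343.1 -165.7   13.2] 0.57
t 2.8 at [ 545.3 -253.9  219.9] shift [-0.5 -1.2 19.9] turn [ 0.0006 -0.0004  0.0007]
```

View pics/w1.png

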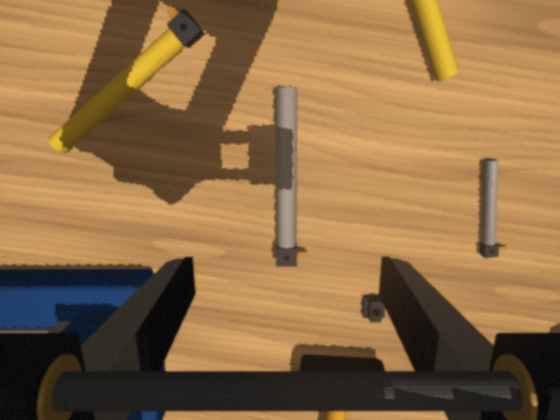

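Wrist view: the bar runs from (287,90) to the head at (287,258), midway between the fingers at (190) and (385). I'll descend and grip.

>>> {"api": "move_arm", "payload": {"steps": [[[-0.002,-0.002,0.05],[0,0,0],-1],[[-0.002,-0.002,0.1],[0,0,0],-1],[[-0.002,-0.002,0.15],[0,0,0],-1],[[-0.002,-0.002,0.18],[0,0,0],-1],[[-0.002,-0.002,0.2],[0,0,0],-1],[[-0.002,-0.002,0.208],[0,0,0],-1],[[-0.002,-0.002,0.213],[0,0,0],-1],[[-0.002,-0.002,0.216],[0,0,0],-1],[[-0.002,-0.002,0.216],[0,0,0],-1],[[-0.002,-0.002,0.216],[0,0,0],1],[[-0.002,-0.002,0.216],[0,0,0],1],[[-0.002,-0.002,0.216],[0,0,0],1],[[-0.002,-0.002,0.216],[0,0,0],1],[[-0.002,-0.002,0.216],[0,0,0],1],[[-0.002,-0.002,0.216],[0,0,0],1],[[-0.002,-0.002,0.216],[0,0,0],1]], "grip_force": 35}}

```text
time: 4.4
tool_pos: [548.1, -256.9, 3.9]
eef_rot: [-0.0, -0.074, 0.997, 0.0]
force: [0.4, 0.1, 0.3]
gripper_width: 37.9
```

>>> {"api": "move_arm", "payload": {"steps": [[[0,0,0],[0,0,0],1],[[0,0,0],[0,0,0],1],[[0,0,0],[0,0,0],1],[[0,0,0],[0,0,0],1],[[0,0,0],[0,0,0],1],[[0,0,0],[0,0,0],1],[[0,0,-0.005],[0,0,0],1],[[0,0,-0.015],[0,0,0],1],[[0,0,-0.03],[0,0,0],1],[[0,0,-0.06],[0,0,0],1],[[0,0,-0.1],[0,0,0],1],[[0,0,-0.14],[0,0,0],1],[[0,0,-0.18],[0,0,0],1],[[0,0,-0.2],[0,0,0],1],[[0,0,-0.2],[0,0,0],1]]}}

```text
time: 5.9
tool_pos: [550.2, -257.8, 209.0]
eef_rot: [0.003, -0.074, 0.997, -0.002]
force: [0.4, 0.1, -0.3]
gripper_width: 0.3
```

```bash
python3 - <<'E'
from h import *
s=state();print(s["force"],s["gripper_width"],s["tool_pos"])
f=grab_frame("wrist");cv2.imwrite("pics/w2.png",f["image"][:,:,::-1])
for d in spot_point(f,"bar_mid"): print(np.round(d["at"],1),round(d["confidence"],2))
for lo,hi in [(7,30),(14,30),(18,30)]:
    b,a,k,z,m=rect(f,(546,-255),115,lo,hi);print(lo,np.round(b[0],1),np.round(b[1],1),round(a,2),k,round(z,1))
E
```

```text
[ 0.37341248  0.05904109 -0.3035242 ] 0.28381779703145643 [ 550.18527865 -257.82406886  209.01359964]
[ 547.7 -260.1   12.1] 0.87
[ 471.1 -435.6    7.2] 0.7
7 [ 544.2 -254.6] [185.2  34.4] 10.01 3843 20.6
14 [ 543.9 -253.7] [184.3  34.1] 9.29 3609 20.8
18 [ 543.9 -258.9] [182.5  22.9] 8.99 2946 21.2
```

View pics/w2.png

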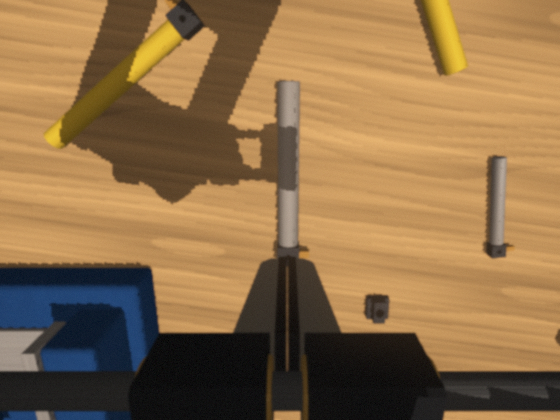

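The grasp missed: the fingers are shut at 0.3 mm, and the bar still lies at (288,82)–(288,250). The fingertips may sit further back when not shut, so I'll measure where they are from the wrist depth at shut, ~30 mm and fully open.

```bash
cat >> h.py <<'E'
def tips():
    s=state();w,x,y,z=s["eef_rot"];A=R.from_quat([x,y,z,w])
    f=grab_frame("wrist");P=A.inv().apply((cloud(f)-s["tool_pos"]).reshape(-1,3))
    P=P[(abs(P[:,0])<30)&(abs(P[:,1])<75)&(P[:,2]>-60)&(P[:,2]<60)]
    print("t",round(s["time"],2),s["tool_pos"].round(1),"w",round(s["gripper_width"],1),"tip z",np.sort(P[:,2])[-200::40].round(1))
    for lo in range(-40,20,5):
        q=P[(P[:,2]>=lo)&(P[:,2]<lo+5)]
        if len(q):
            l,r=q[q[:,1]<0],q[q[:,1]>=0]
            print(lo,len(q),"x",q[:,0].min().round(1),q[:,0].max().round(1),"y",*[v.round(1) for g in(l,r) if len(g) for v in(g[:,1].min(),g[:,1].max())])
E
python3 -c "
from h import *
tips()"
```

```text
t 6.0 [ 548.1 -256.9  204.7] w 0.5 tip z [-27.4 -26.6 -25.5 -24.7 -23.3]
-40 279 x 8.9 11.3 y -13.0 -0.1 0.3 14.2
-35 249 x 8.4 10.9 y -13.0 -0.1 0.3 14.1
-30 222 x 8.4 11.0 y -12.4 -0.2 0.3 13.6
-25 95 x 8.8 11.1 y -9.9 -0.2 0.3 11.0
```

>>> {"api": "move_arm", "payload": {"steps": [[[0,0,0],[0,0,0],0.35],[[0,0,0],[0,0,0],0.35],[[0,0,0],[0,0,0],0.35],[[0,0,0],[0,0,0],0.35],[[0,0,0],[0,0,0],0.35],[[0,0,0],[0,0,0],0.35]]}}

```text
time: 6.65
tool_pos: [548.1, -256.9, 203.8]
eef_rot: [-0.0, -0.074, 0.997, 0.0]
force: [0.5, -0.1, -0.6]
gripper_width: 29.9
```

```bash
python3 -c "
from h import *
tips()"
```

```text
t 6.65 [ 548.1 -256.9  203.8] w 29.9 tip z [-26.3 -25.7 -24.9 -23.9 -23.1]
-40 361 x -9.9 10.9 y -27.8 -14.3 15.4 29.0
-35 326 x -10.3 10.9 y -27.3 -14.3 15.3 28.3
-30 278 x -10.2 11.0 y -26.4 -14.3 15.4 28.0
-25 128 x -6.3 10.9 y -24.4 -14.3 15.4 25.4
```

The depth shows the fingertips ending about 22 mm behind the reported TCP at both openings, so the fingers shut just above the bar. I'll check this in the picture itself and in the other cameras before trusting it.

```bash
python3 - <<'E'
from h import *
s=state();w,x,y,z=s["eef_rot"];A=R.from_quat([x,y,z,w])
out=[]
for n,c in [("wrist",0),("scene",1)]:
    f=grab_frame(n);M=np.linalg.inv(f["cam_to_world"]);im=f["image"][:,:,::-1].copy()
    for dz,col in [(0,(0,0,255)),(-22.5,(0,255,0))]:
        for yy in (-15,15):
            p=M[:3,:3]@(s["tool_pos"]+A.apply([10,yy,dz]))+M[:3,3];q=f["mtx"]@[p[0],-p[1],-p[2]];q=q[:2]/q[2]
            cv2.circle(im,tuple(int(v) for v in np.round(q)),2,col,-1);print(n,dz,yy,q.round())
    u,v=[int(t) for t in q];u=min(max(u,90),470);v=min(max(v,80),340)
    out.append(cv2.resize(im[v-80:v+80,u-90:u+90],None,fx=2.2,fy=2.2))
cv2.imwrite("pics/tips.png",np.hstack(out))
E
```

```text
wrist 0 -15 [258. 241.]
wrist 0 15 [313. 241.]
wrist -22.5 -15 [255. 257.]
wrist -22.5 15 [316. 257.]
scene 0 -15 [170. 201.]
scene 0 15 [185. 191.]
scene -22.5 -15 [166. 190.]
scene -22.5 15 [182. 180.]
```

View pics/tips.png

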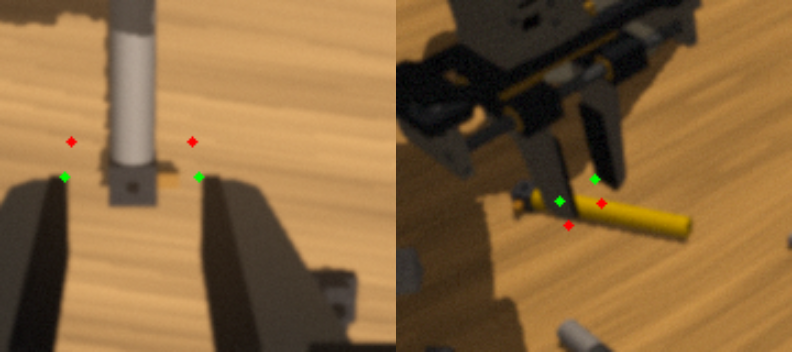

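In the wrist view the green marks (−22.5 mm) sit on the real tips at crop (65,177) and (200,177). The red marks at the reported TCP float 22 mm beyond. The scene view agrees. I'll use the seen tips, tip = TCP − 22, and go down with force checks.

>>> {"api": "move_arm", "payload": {"steps": [[[0,0,0.04],[0,0,0],-0.4],[[0,0,0.08],[0,0,0],-0.4],[[0,0,0.12],[0,0,0],-0.4],[[0,0,0.15],[0,0,0],-0.4],[[0,0,0.17],[0,0,0],-0.4],[[0,0,0.185],[0,0,0],-0.4],[[0,0,0.195],[0,0,0],-0.4],[[0,0,0.205],[0,0,0],-0.4],[[0,0,0.212],[0,0,0],-0.4],[[0,0,0.214],[0,0,0],-0.4],[[0,0,0.214],[0,0,0],-0.4]]}}

```text
time: 7.9
tool_pos: [548.3, -257.0, -9.9]
eef_rot: [0.0, -0.074, 0.997, -0.0]
force: [-0.2, -0.2, -0.9]
gripper_width: 64.1
```

>>> {"api": "move_arm", "payload": {"steps": [[[0,0,0.002],[0,0,0],-0.4],[[0,0,0.004],[0,0,0],-0.4],[[0,0,0.004],[0,0,0],-0.4]]}}

```text
time: 8.2
tool_pos: [548.2, -256.9, -14.1]
eef_rot: [0.0, -0.074, 0.997, -0.0]
force: [-0.1, -0.1, -0.2]
gripper_width: 64.4
```

No contact yet. I'll go another 4 mm down and grip.

>>> {"api": "move_arm", "payload": {"steps": [[[0,0,0.002],[0,0,0],-0.4],[[0,0,0.004],[0,0,0],-0.4],[[0,0,0.004],[0,0,0],1],[[0,0,0.004],[0,0,0],1],[[0,0,0.004],[0,0,0],1],[[0,0,0.004],[0,0,0],1],[[0,0,0.004],[0,0,0],1],[[0,0,0.004],[0,0,0],1],[[0,0,0.004],[0,0,0],1],[[0,0,0.004],[0,0,0],1],[[0,0,0.004],[0,0,0],1],[[0,0,0.004],[0,0,0],1]], "grip_force": 40}}

```text
time: 9.4
tool_pos: [548.2, -257.0, -18.0]
eef_rot: [0.0, -0.074, 0.997, -0.0]
force: [0.0, -1.4, 0.7]
gripper_width: 20.9
```

>>> {"api": "move_arm", "payload": {"steps": [[[0,0,-0.003],[0,0,0],1],[[0,0,-0.008],[0,0,0],1],[[0,0,-0.016],[0,0,0],1],[[0,0,-0.025],[0,0,0],1],[[0,0,-0.03],[0,0,0],1],[[0,0,-0.03],[0,0,0],1],[[0,0,-0.03],[0,0,0],1]]}}

```text
time: 10.1
tool_pos: [548.2, -256.9, 12.1]
eef_rot: [0.0, -0.074, 0.997, -0.0]
force: [-0.3, 0.3, -5.5]
gripper_width: 20.8
```

```bash
python3 - <<'E'
from h import *
s=state();print(s["force"].round(1),s["torque"].round(2),s["gripper_width"],s["tool_pos"])
f=grab_frame("scene");W=cloud(f);m=(np.hypot(W[...,0]-548,W[...,1]+257)<100)&(W[...,2]>18)
f2=grab_frame("wrist")
cv2.imwrite("pics/lift.png",np.hstack([cv2.resize(f["image"][200:330,120:290,::-1],(400,306)),cv2.resize(f2["image"][:,:,::-1],(408,306))])[:,:800])
E
```

```text
[-0.3  0.3 -5.5] [-0.01  0.03  0.01] 20.809800100541135 [ 548.20120163 -256.88622204   12.12460273]
```

View pics/lift.png

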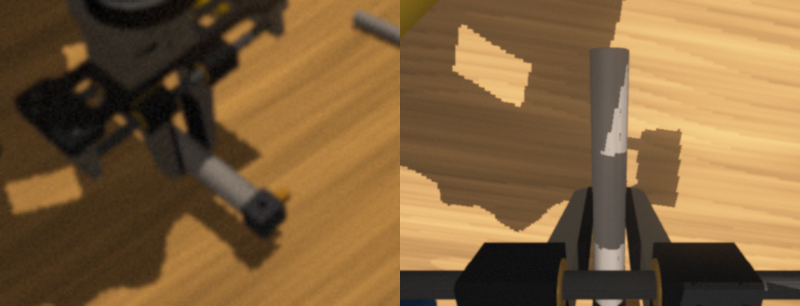

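Scene and wrist views show the bar held level in the jaws, head free at (265,210), and the force is −5.5 N, about its weight. I'll go up and across to a spot beside the cradle to measure it.

>>> {"api": "move_arm", "payload": {"steps": [[[0,0,-0.04],[0,0,0],1],[[0,0,-0.08],[0,0,0],1],[[-0.005,0.02,-0.12],[0,0,0],1],[[-0.01,0.05,-0.15],[0,0,0.02],1],[[-0.015,0.09,-0.17],[0,0,0.04],1],[[-0.02,0.13,-0.18],[0,0,0.06],1],[[-0.025,0.17,-0.188],[0,0,0.08],1],[[-0.03,0.21,-0.188],[0,0,0.1],1],[[-0.035,0.25,-0.188],[0,0,0.12],1],[[-0.04,0.29,-0.188],[0,0,0.14],1],[[-0.045,0.33,-0.188],[0,0,0.16],1],[[-0.05,0.37,-0.188],[0,0,0.18],1],[[-0.055,0.405,-0.188],[0,0,0.183],1],[[-0.057,0.43,-0.188],[0,0,0.183],1],[[-0.057,0.443,-0.188],[0,0,0.183],1],[[-0.057,0.443,-0.188],[0,0,0.183],1],[[-0.057,0.443,-0.188],[0,0,0.183],1],[[-0.057,0.443,-0.188],[0,0,0.183],1]]}}

```text
time: 12.0
tool_pos: [539.0, 188.6, 199.7]
eef_rot: [-0.0, 0.018, 1.0, -0.0]
force: [0.6, -0.4, -5.9]
gripper_width: 20.9
```

```bash
python3 - <<'E'
from h import *
s=state();print(s["time"],s["force"].round(1),s["gripper_width"],s["tool_pos"],s["eef_rot"])
o=[]
for n in ["wrist","scene"]:
    f=grab_frame(n);o.append(cv2.resize(f["image"][:,:,::-1],(400,300)))
    for d in spot_point(f,"cradle"): print(n,np.round(d["at"],1),round(d["confidence"],2))
    for lo,hi in [(8,16),(9,75),(45,75),(58,75)]:
        try:
            b,a,k,z,m=rect(f,(540,281),78,lo,hi);print(lo,hi,np.round(b[0],1),np.round(b[1],1),round(a,2),k,round(z,1))
        except Exception as e: print(lo,e)
    W=cloud(f);m=(np.hypot(W[...,0]-540,W[...,1]-281)<85)&(W[...,2]>35)&(W[...,2]<75)
    np.save(f"c_{n}.npy",W[m])
    for sx in (-1,1):
        q=W[m&(sx*(W[...,0]-540)>0)]
        if len(q): 
            print(sx,len(q),q.min(0).round(1),q.max(0).round(1),cv2.minAreaRect(q[:,:2].astype(np.float32)))
cv2.imwrite("pics/cr.png",np.hstack(o))
E
```

```text
12.0 [ 0.6 -0.4 -5.9] 20.8893099894506 [539.0446624  188.56635827 199.72049425] [-1.72862694e-04  1.78060781e-02  9.99841406e-01 -2.77627051e-04]
wrist [538.9 278.    4.3] 0.7
8 16 [539.  279.8] [ 70.3 130.3] -2.04 6703 12.4
9 75 [539.3 279.8] [ 70.3 129.7] -2.04 9143 12.8
45 75 [538.9 279.8] [ 57.4 106.3] -2.25 1566 61.4
58 75 [538.9 279.8] [ 57.4 106.3] -2.25 950 65.5
-1 1139 [485.  252.9  35. ] [500.6 310.4  70. ] ((492.89276123046875, 281.59417724609375), (57.38741683959961, 14.158388137817383), 87.8490219116211)
1 1035 [576.6 249.5  35.1] [592.9 306.6  69.2] ((584.6384887695312, 278.0999755859375), (56.93997573852539, 14.765300750732422), 87.74927520751953)
scene [540.4 276.9   1.4] 0.7
8 16 [540.4 278.3] [ 71.7 131. ] -3.28 769 11.6
9 75 [540.4 278.3] [ 71.7 131. ] -3.28 1233 12.8
45 75 [540.1 277.8] [ 55.5 107.9] -1.92 234 57.5
58 75 [540.2 277.3] [ 55.4 106.4] -2.58 114 63.6
-1 162 [486.  251.5  35. ] [502.7 307.   70.3] ((494.4304504394531, 279.3123779296875), (55.48867416381836, 15.981772422790527), 88.8766860961914)
1 180 [578.4 248.5  35. ] [594.5 302.7  68.2] ((585.9818115234375, 275.709228515625), (54.351524353027344, 15.935158729553223), 88.27898406982422)
```

View pics/cr.png

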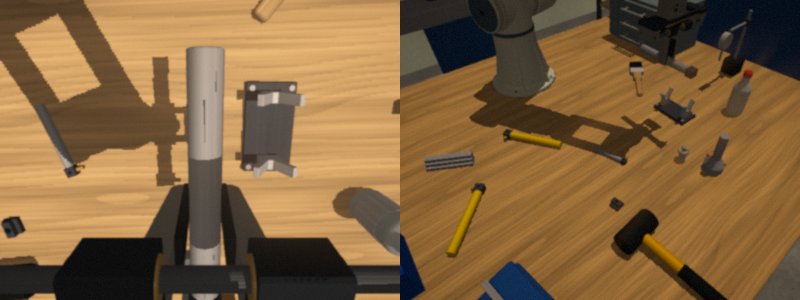

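Left panel (wrist): the bar at (205,130) and the cradle beside it at (270,128), with both V rests visible. The cradle measures (539, 279.8) at yaw −2.1°. I'll check the bar in the hand (tail end, slope) and work out the shift.

```bash
python3 - <<'E'
from h import *
s=state();w,x,y,z=s["eef_rot"];A=R.from_quat([x,y,z,w])
f=grab_frame("wrist");P=A.inv().apply((cloud(f)-s["tool_pos"]).reshape(-1,3))
P=P[(P[:,0]>15)&(P[:,0]<130)&(abs(P[:,1])<25)&(P[:,2]>-70)&(P[:,2]<20)]
b=cv2.minAreaRect(P[:,:2].astype(np.float32));print(len(P),b,"tail x",np.percentile(P[:,0],[98,99.5,100]).round(1))
for a in range(20,100,15):
    q=P[(P[:,0]>a)&(P[:,0]<a+15)]
    if len(q): print(a,"top z",np.percentile(q[:,2],5).round(1),"y",np.percentile(q[:,1],[2,98]).round(1))
go((539,279.8,110),177.85)
E
```

```text
9968 ((55.64839172363281, 0.4917917251586914), (81.33969116210938, 22.102787017822266), 0.18157705664634705) tail x [94.8 95.8 96.3]
20 top z -40.6 y [-9.8 10.7]
35 top z -40.7 y [-9.9 10.8]
50 top z -40.8 y [-9.9 10.9]
65 top z -40.8 y [-9.8 10.9]
80 top z -40.9 y [-9.9 10.9]
95 top z -40.6 y [-9.1 10.2]
t 12.25 at [539.2 189.1 199.9] shift [ 3.5 90.7 89.9] turn [-0.      0.0001  0.0018]
```

The bar is level: top z is −40.7 along its length, its middle is within 0.3 mm of the tool, and its axis is 29.7 mm above the TCP. Seated TCP z is about 22. I'll go over the cradle and down to just above the V mouths.

>>> {"api": "move_arm", "payload": {"steps": [[[0.001,0.03,0.01],[0,0,0],1],[[0.002,0.06,0.03],[0,0,0.002],1],[[0.0035,0.08,0.06],[0,0,0.002],1],[[0.0035,0.09,0.08],[0,0,0.002],1],[[0.0035,0.09,0.1],[0,0,0.002],1],[[0.0035,0.09,0.12],[0,0,0.002],1],[[0.0035,0.09,0.135],[0,0,0.002],1],[[0.0035,0.09,0.143],[0,0,0.002],1],[[0.0035,0.09,0.143],[0,0,0.002],1],[[0.0035,0.09,0.143],[0,0,0.002],1]]}}

```text
time: 13.25
tool_pos: [539.3, 279.8, 57.5]
eef_rot: [0.0, 0.019, 1.0, 0.0]
force: [-0.8, -0.2, -6.2]
gripper_width: 20.9
```

```bash
python3 - <<'E'
from h import *
s=state();print(s["time"],s["force"].round(1),s["torque"].round(2),s["gripper_width"])
go((539,279.8,22.3),177.85)
f=grab_frame("scene");g=grab_frame("wrist")
cv2.imwrite("pics/ab.png",np.hstack([cv2.resize(f["image"][100:220,310:470,::-1],(400,300)),cv2.resize(g["image"][:,:,::-1],(400,300))]))
E
```

```text
13.25 [-0.8 -0.2 -6.2] [-0.01  0.05 -0.  ] 20.91066730656459
t 13.25 at [539.3 279.8  57.5] shift [ 0.3 -0.1 35.2] turn [0.0004 0.0007 0.0004]
```

View pics/ab.png

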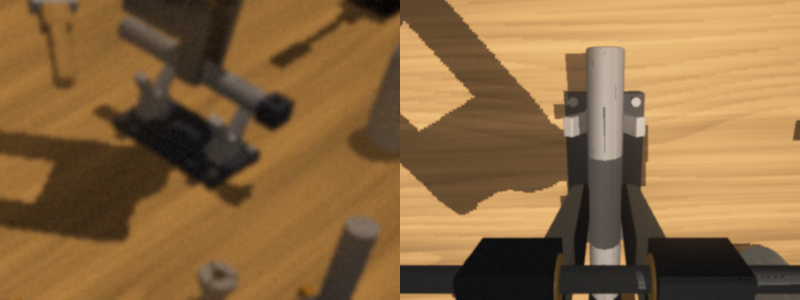

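The bar hangs over the cradle, with the rest arms on both sides at (570,127) and (637,125) and the head at (272,110) beyond the outer rest. I'll lower slowly.

>>> {"api": "move_arm", "payload": {"steps": [[[0,0,0.008],[0,0,0],1],[[0,0,0.015],[0,0,0],1],[[0,0,0.021],[0,0,0],1],[[0,0,0.026],[0,0,0],1],[[0,0,0.029],[0,0,0],1],[[0,0,0.031],[0,0,0],1],[[0,0,0.031],[0,0,0],1]]}}

```text
time: 14.05
tool_pos: [538.6, 279.7, 25.6]
eef_rot: [-0.0, 0.018, 1.0, -0.0]
force: [1.0, -0.9, -6.0]
gripper_width: 21.1
```

>>> {"api": "move_arm", "payload": {"steps": [[[0,0,0.001],[0,0,0],1],[[0,0,0.002],[0,0,0],1],[[0,0,0.003],[0,0,0],1],[[0,0,0.003],[0,0,0],1]]}}

```text
time: 14.45
tool_pos: [538.9, 279.7, 23.0]
eef_rot: [0.0, 0.018, 1.0, -0.0]
force: [-0.2, -1.1, -5.9]
gripper_width: 20.9
```

>>> {"api": "move_arm", "payload": {"steps": [[[0,0,0.0005],[0,0,0],1],[[0,0,0.001],[0,0,0],1],[[0,0,0.001],[0,0,0],1]]}}

```text
time: 14.75
tool_pos: [539.0, 279.6, 22.8]
eef_rot: [0.0, 0.018, 1.0, -0.0]
force: [-1.8, -3.1, 5.4]
gripper_width: 20.9
```

Seated: the force went from −6 to +5 N. I'll open gently and retreat.

>>> {"api": "move_arm", "payload": {"steps": [[[0,0,-0.0005],[0,0,0],1],[[0,0,-0.0005],[0,0,0],0.4],[[0,0,-0.0005],[0,0,0],0.3],[[0,0,-0.0005],[0,0,0],0],[[0,0,-0.0005],[0,0,0],-0.2],[[0,0,-0.0005],[0,0,0],-0.4],[[0,0,-0.0005],[0,0,0],-0.4],[[0,0,-0.0005],[0,0,0],-0.4],[[0,0,-0.0005],[0,0,0],-0.4],[[0,0,-0.005],[0,0,0],-0.4],[[0,0,-0.02],[0,0,0],-0.4],[[0,0,-0.05],[0,0,0],-0.4],[[0,0,-0.09],[0,0,0],-0.4],[[0,0,-0.13],[0,0,0],-0.4],[[0,0,-0.17],[0,0,0],-0.4],[[0,0,-0.17],[0,0,0],-0.4]]}}

```text
time: 16.35
tool_pos: [542.0, 281.4, 199.3]
eef_rot: [0.005, 0.018, 1.0, 0.002]
force: [1.3, 0.2, 0.1]
gripper_width: 64.4
```

```bash
python3 - <<'E'
from h import *
s=state();print(s["time"],s["force"].round(1),s["gripper_width"],s["tool_pos"].round(1))
f=grab_frame("scene");g=grab_frame("wrist")
W=cloud(g);u=np.array([np.cos(np.radians(-2.1)),np.sin(np.radians(-2.1))]);d=W[...,:2]-[539,279.8];a=d@u;b=d@[-u[1],u[0]]
m=(abs(a)<115)&(abs(b)<14)&(W[...,2]>45)&(W[...,2]<90)
print("along",np.percentile(a[m],[0,1,99,100]).round(1))
for lo in range(-100,100,20):
    q=m&(a>lo)&(a<lo+20)
    if q.sum()>5: print(lo,q.sum(),"top",np.percentile(W[q][:,2],95).round(1),"lat",np.percentile(b[q],[2,98]).round(1))
for n in ("short_mid","flycutter"):
    for r in (f,): 
        for o in spot_point(r,n): print(n,np.round(o["at"],1),round(o["confidence"],2))
cv2.imwrite("pics/end.png",np.hstack([cv2.resize(f["image"][100:220,310:470,::-1],(400,300)),cv2.resize(g["image"][:,:,::-1],(400,300))]))
E
```

```text
16.35 [1.3 0.2 0.1] 64.37886808211475 [542.  281.4 199.3]
along [-96.2 -94.5  93.1  96. ]
-100 537 top 63.7 lat [-10.3  10.6]
-80 642 top 63.7 lat [-10.5  10.8]
-60 717 top 63.6 lat [-13.3  13.5]
-40 558 top 63.6 lat [-10.1  10.2]
-20 534 top 63.7 lat [-10.3  10.3]
0 510 top 63.7 lat [-10.6  10.4]
20 510 top 63.4 lat [-11.1  10.7]
40 540 top 63.4 lat [-13.7  13.6]
60 495 top 64.2 lat [-11.   11.6]
80 387 top 64.4 lat [-11.2  13.8]
short_mid [550.9 -27.1   5.3] 0.81
flycutter [777.6 157.8   1.4] 0.79
```

View pics/end.png

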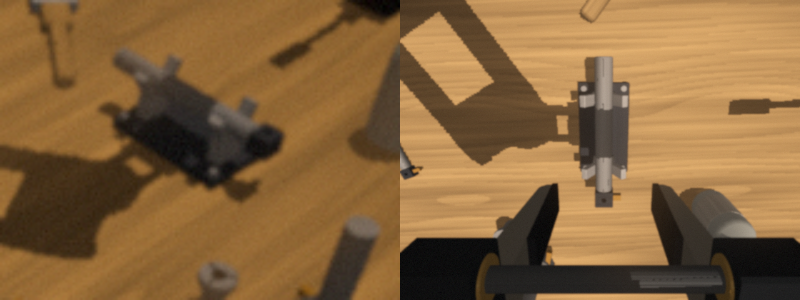

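The bar is seated in both Vs, centred (−96.2 to +96.0), level (top 63.4–63.7 along the shank), with the head clear at (604,198) and the gripper well away. I'll hand it in.

```bash
python3 -c "
from plant import *
print(finish_job())"
```

```text
the job is handed in; nothing more can be done
None
```

The long steel boring bar now lies in the V cradle. It sits in both rests, with its head hanging clear beyond the rest farther from the robot. I lowered it until the rests took its weight, let go and backed off, then handed the job in at about 16.5 s.

**Last checks (wrist depth and scene camera):**
- **Centring:** the bar runs from −96.2 to +96.0 mm about the cradle centre.
- **Level:** the top of the shank is at 63.4–63.7 mm all along, against 63 mm expected.
- **Gripper:** it is open and about 170 mm above the bar, touching nothing.
- **Short bar and fly cutter:** both were seen within about 4 mm of where they started, which is the detector's accuracy.

**What disagreed:** my first grasp closed just above the bar and came up empty; the bar did not move. The cameras showed the real fingertips about 22 mm behind the reported TCP. I used the seen tip position for the second grasp, and it held. The measured opening on the 22 mm shank was 20.9 mm, about 1 mm less than expected, but the bar did not slip.

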